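Release the cam stop and close the casting mould

TASK

Close the plaster mould on the fixture without taking hold of anything: first push the wooden peg round to turn the eccentric cam until its low point squarely faces the follower pad (cam lever pointing straight ahead, parallel to the closing direction), and only then push the mould carriage forward until the two mould halves meet fully. Use only the outside of the fingers, do not pinch or lift anything, leave the cam at its low point, and do not disturb the jug, jar, brush or clay bird standing around.

Things in the scene. Friction and masses are not known exactly. Their poses are not given: they have to be found in the camera images.
- fixture: Mould-closing fixture, fixed to the table: plywood base 250 (x) x 280 (y) x 18 mm. Origin: centre of the base's underside, on the table. x: the closing (forward) direction, roughly away from the robot; y left; z up. The mould stands on the line y = -50 mm; its fixed half with aluminium back spans x -14 to +42 mm, top at z 114 mm.
- push_face (a point): Centre of the upright rear face of the mould carriage: aluminium plate 100 mm wide, z 34 to 114 mm, backing the movable plaster half (56 mm thick together). At fixture x = -115 mm + joint carriage, y -50, z 74 mm; axes as the fixture's, x forward. Pushed forward with about 4 to 8 N.
- carriage (a joint): Slide of the carriage along the fixture's +x, m: 0 fully back, 0.045 home, where the mould halves meet (solid stop). Starts at 0 to 0.006; stays where left. Unless the cam is near its low point the follower pad strikes it and the carriage cannot reach home; at the low point 1 mm is to spare.
- cam_pivot (a point): Brass head on the cam's vertical pivot axis, fixture x 0, y +65, z 52 mm. Cam: round steel plate, radius 34 mm, z 24 to 40 mm, set 18 mm off the pivot, so its rim is 52 mm from the pivot at the high point, 16 mm at the low point. A flat steel lever above it (top z 52 mm) points from the pivot over the high point; the low point is opposite.
- peg_top (a point): Centre of the top of the upright wooden peg at the lever's end: 16 mm diameter, z 45 to 105 mm above the table, its axis 75 mm from the pivot axis. Pushed sideways with about 5 to 8 N it turns the cam.
- cam (a joint): Cam angle, rad, counter-clockwise positive from above: from the fixture's +x to the direction pivot to peg. 0: lever straight forward, low point facing the follower pad. Starts between 1.3 and 2.65 (lever to the left or back). Stiff by friction, stays where left; can overrun to -0.6, where the cam rises again.
- jug: White ceramic mug-shaped slip jug, loose, 90 mm across, 110 mm high, to the right of the fixture; origin at the centre of its foot. Leave alone.
- bird: Small loose clay bird figure, 52 mm across, 63 mm high, standing on the far right corner of the fixture's base; origin at the centre of its foot. Leave alone.
- brush: Loose brush lying to the left of the fixture; origin under its middle, handle towards its -x. Leave alone.
- glaze: Loose glaze jar, 56 mm across, 85 mm high, to the right of the fixture, nearer the robot than the jug; origin at the centre of its foot. Leave alone.
- pad (a point): Centre of the front face of the follower pad, the flat steel pad (60 mm wide, top at z 42 mm) on a bar at the carriage's left side; it looks forward at the cam, 53 mm ahead of the push face in x, at fixture y +65 mm, and moves with the carriage.

How it is judged (in metres and radians):
On the way, in this order (a step that is already met when the one before it is completed fails the run):
1. the cam is turned to its low point (within 0.35 rad) while the carriage is still back (under 10 mm forward) (value of joint cam between -0.35 and 0.35 rad and value of joint carriage below 0.01 m), for 0.2 s.
2. the carriage is pushed home (mould halves within 2 mm) with the cam at its low point (value of joint carriage above 0.043 m and value of joint cam between -0.35 and 0.35 rad), for 0.2 s.
At the end, for the whole second after the job is handed in: The carriage is home, mould halves within 2 mm of meeting, the cam is within 0.35 rad of its low point, and both are at rest (all of step 2 and velocity of joint carriage between -0.005 and 0.005 m/s and velocity of joint cam between -0.05 and 0.05 rad/s); the robot touches nothing.
It fails at once if the carriage is pushed forward (over 10 mm) while the cam is not at its low point (value of joint carriage above 0.01 m and (value of joint cam above 0.4 rad or value of joint cam below -0.4 rad)).
It fails at once if the peg is pinched between the fingers (horizontal distance between the grasp point and peg_top below 0.007 m and z of the grasp point in the frame of peg_top below 0.008 m and contact force between the fingers and anything else above 1 N).
It fails at once if the carriage's mould is pinched between the fingers (x of the grasp point in the frame of push_face between 0.004 and 0.056 m and y of the grasp point in the frame of push_face between -0.05 and 0.05 m and z of the grasp point in the frame of push_face below 0.05 m and contact force between the fingers and anything else above 1 N).
It fails at once if a bystander is moved more than 20 mm or lifted (distance of any of jug, bird, brush, glaze from where it was at the start of the episode above 0.02 m).
It also fails if it takes over 58 s, if anything falls off the work surface, if the arm or the gripper's body presses on something with over 40 N, if the wrist force passes 120 N, or if a joint passes its speed limit or range.

ROBOT

A 6-joint arm with a two-finger parallel gripper is mounted at the origin on the work surface. World frame = base frame: x ahead of the robot, y to its left, z up, the work surface at z = 0. Lengths are in mm, angles in rad, forces in N, time in s.
With the tool pointing down it reaches from about 375 to 900 mm from the base axis. Payload 3.1 kg.
Tool frame: the origin (TCP) lies midway between the tips of the shut fingers; the grasp point (between the pads) lies 19 mm behind it (grip_point_offset is the z of the grasp point in the tool frame, in mm); z points along the fingers, y is the line along which they close (so a half turn about z gives the same grasp; the last joint's range is limited). The gripper opens to 87 mm and grips with 3 to 60 N. Pads are 19 mm wide; open, the fingers measure 117 mm over their backs; the gripper's body (75 mm by 190 mm) begins 51 mm behind the grasp point.
Start: joints at [-1.282, 0.527, 1.433, -0, 1.181, -0.178], TCP at [281.845, -557.817, 222.548] pointing down, gripper open.
Joint ranges: [-3.08, 3.08], [-0.75, 2.2], [0.22, 2.44], [-1.43, 4.57], [0, 2.65], [-2.85, 2.85]. Speed limits (rad/s): [2.79, 2.79, 3.14, 3.14, 3.14, 3.14].

INTERFACE

Orientations are given as a 3x3 rotation matrix whose columns are the frame's x, y, z axes.
In Python, from bench import observe, get_image, close_job, grip_point_offset gives the robot as it stands.
- The arm moves only by the shell command python3 -m jog 'ROWS' [FORCE]. ROWS is JSON, a list of rows, each a list of 3 entries, a list of its own where there are three numbers: the opening, from 0 (shut) to 1 (fully open), then the shift along the tool's x, y, z in mm, then the turn about the tool's z in degrees. A call has 1 to 10 rows; each row shifts and turns the commanded pose from where the row before left it, along the tool's axes as they then stand; what a row does not reach is not made up. A row lasts 1/8 s, in which the tool goes at most 62.5 mm and 10.7 degrees, less where a joint would pass 70% of its speed; a pose out of reach is approached as far as the arm can. A call with a gripper value outside its range is refused whole. The fingers move at their own pace and stop on an object; FORCE is the grip in N (left out, the last holds). Time passes only in rows, so rows that do not move let the fingers close. It gives the time, the measured TCP pose, the force, the opening and the grip force at its end, in the units of the state.
- observe(): the state, without advancing time (a new reading comes with each control period).
- get_image(name): name is "side" or "top" or "wrist"; returns a dict with "pixels" (420x560x3 uint8, red, green, blue), "depth" (420x560 float32, mm along the optical axis (not along the pixel's ray), 0 where there is no reading), "camera_matrix" (3x3 intrinsics, pixels), "xyz" and "attitude" of the camera in the world. Camera axes: x right, y down, z forward; pixel columns grow to the right and rows downward; lengths in mm; the calibration is good to about 2 mm. A picture is of the moment at which its call begins.
- close_job(): hands the job in; it is judged then, once.
The state is a dict: "time": time; "q": joint angles; "qvel": joint speeds; "joint_efforts": joint torques, N m; "position": TCP position; "tool_rot": TCP orientation; "wrist_force": force on the tool from outside, world axes, zero at the start; "moment": the same for the moment, N m; "gripper_width": opening from 0.0 (shut) to 1.0 (fully open); "grip_force": force on a finger pad.
Only numpy, scipy, OpenCV 4.12 (cv2) and the standard library are available. Lean on these libraries where they do the work, as an engineer would, in place of code of your own. Each camera call takes 0.05 s, during which the arm holds its last target. There are 200 camera calls.

## Working session

There is one attempt and no reset: what is moved stays moved. The work goes in short steps, Python scripts to look and compute and a shell command to move; the robot and the scene stay as the last step left them, time stands still between calls to the robot, and variables do not carry over. Pictures are saved under pics/ and viewed, at most 10 in all, crops included, and the job is handed in when it is done.

```bash
mkdir -p pics; ls; python3 - <<'E'
from bench import observe,get_image,grip_point_offset
import cv2,numpy as np
s=observe();print(s['time'],s['position'],np.round(s['tool_rot'],3),s['gripper_width'],grip_point_offset)
for n in('top','side'):
    d=get_image(n);np.savez(f'pics/{n}0.npz',**d);cv2.imwrite(f'pics/{n}0.png',d['pixels'][...,::-1]);print(n,d['xyz'],np.round(d['attitude'],3),d['camera_matrix'])
E
```

```text
pics
0.0 [ 281.63196918 -557.13987101  221.58260643] [[ 0.893  0.451 -0.001]
 [ 0.451 -0.893  0.002]
 [ 0.    -0.002 -1.   ]] 0.9999380813180302 -18.700000000000003
top [ 523.1482387    26.84092252 1054.18368243] [[-0.007 -0.998  0.059]
 [-1.     0.007 -0.005]
 [ 0.005 -0.059 -0.998]] [[414.1376192    0.         278.36901176]
 [  0.         414.1376192  209.52712164]
 [  0.           0.           1.        ]]
side [ 87.08073481 523.16274638 854.70020603] [[-0.728 -0.486  0.483]
 [-0.685  0.536 -0.493]
 [-0.019 -0.69  -0.723]] [[440.58307827   0.         277.95023409]
 [  0.         440.58307827 207.78663062]
 [  0.           0.           1.        ]]
```

View pics/top0.png

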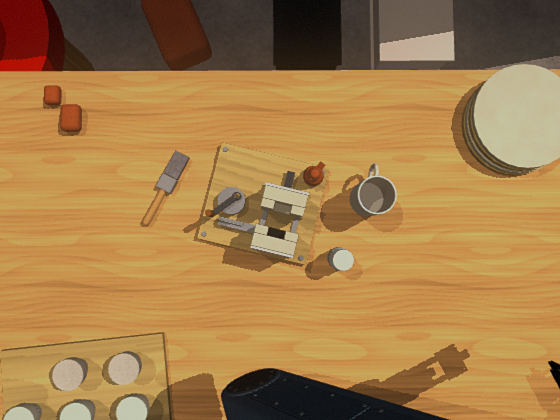

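View pics/side0.png

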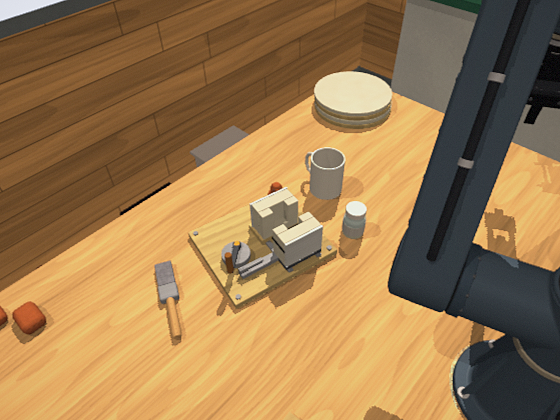

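The top view shows the fixture at about (265,205), turned roughly -14°. The pivot is near (237,196) and the peg near (209,213), so the lever points back-left. The brush is to the left, with the jug, jar and bird to the right. I'll enlarge the crops.

```bash
python3 - <<'E'
import cv2,numpy as np
a=cv2.imread('pics/top0.png')[135:275,180:340]; b=cv2.imread('pics/side0.png')[175:315,180:340]
cv2.imwrite('pics/c0.png',np.vstack([cv2.resize(a,None,fx=4,fy=4,interpolation=cv2.INTER_CUBIC)]))
cv2.imwrite('pics/c1.png',cv2.resize(b,None,fx=4,fy=4,interpolation=cv2.INTER_CUBIC))
E
```

```text
(no output)
```

View pics/c0.png

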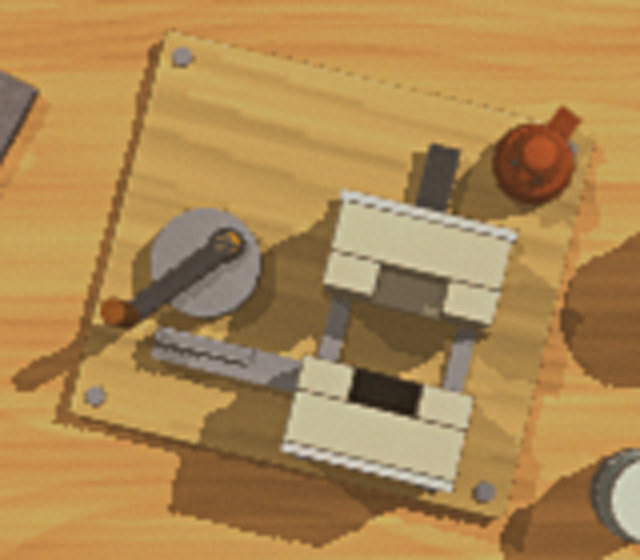

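View pics/c1.png

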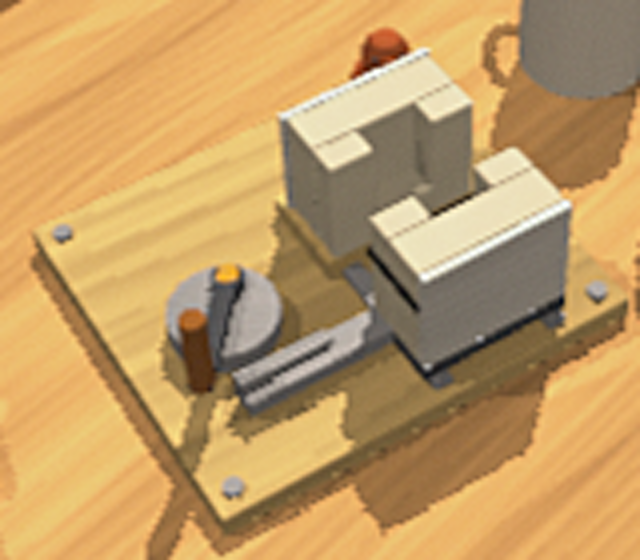

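The crops (4x, offset (180,135) top and (180,175) side) show these points:

| Point | Top crop | Side crop |
|---|---|---|
| Peg top | (114,311) | (192,316) |
| Brass pivot | (230,242) | (229,272) |
| Far-left screw | (182,57) | (62,233) |
| Near-left screw | (95,396) | (233,487) |
| Near-right screw | (484,492) | (597,291) |
| Rear plate top corners | (283,450), (450,488) | (422,279), (569,206) |

```bash
cat > geo.py <<'E'
import numpy as np
def ray(d,uv):
    r=d['attitude']@np.linalg.inv(d['camera_matrix'])@np.array([*uv,1.]);return d['xyz'],r/np.linalg.norm(r)
def tri(a,ua,b,ub):
    o,r=ray(a,ua);p,s=ray(b,ub)
    t=np.linalg.lstsq(np.c_[r,-s],p-o,rcond=None)[0];A=o+t[0]*r;B=p+t[1]*s
    return (A+B)/2,np.linalg.norm(A-B)
def plane(d,uv,z):
    o,r=ray(d,uv);return o+r*(z-o[2])/r[2]
E
python3 - <<'E'
import numpy as np;from geo import *
t=np.load('pics/top0.npz');s=np.load('pics/side0.npz')
P=dict(peg=((114,311),(192,316)),piv=((230,242),(229,272)),FL=((182,57),(62,233)),NL=((95,396),(233,487)),NR=((484,492),(597,291)),cl=((283,450),(422,279)),cr=((450,488),(569,206)))
Z=dict(peg=105,piv=52,FL=19,NL=19,NR=19,cl=114,cr=114)
f=lambda u,o:((u[0]+.5)/4-.5+o[0],(u[1]+.5)/4-.5+o[1])
W={}
for k,(a,b) in P.items():
    a=f(a,(180,135));b=f(b,(180,175));X,e=tri(t,a,s,b);W[k]=plane(t,a,Z[k]);print(k,X.round(1),round(e,1),W[k].round(1),plane(s,b,Z[k]).round(1))
v=W['FL']-W['NL'];w=W['NL']-W['NR'];print(np.degrees([np.arctan2(v[1],v[0]),np.arctan2(-w[0],w[1])]),np.linalg.norm(v),np.linalg.norm(w))
c=W['cl']-W['cr'];print('carr yaw',np.degrees(np.arctan2(-c[0],c[1])),np.linalg.norm(c))
yaw=np.arctan2(v[1],v[0])/2+np.arctan2(-w[0],w[1])/2
ctr=(W['FL']+W['NR'])/2;R=np.array([[np.cos(yaw),-np.sin(yaw)],[np.sin(yaw),np.cos(yaw)]])
o=W['piv'][:2]-R@[0,65];print('yaw',yaw,np.degrees(yaw),'ctr screws',ctr,'from piv',o)
for k in W:print(k,(R.T@(W[k][:2]-o)).round(1))
d=R.T@(W['peg']-W['piv'])[:2];print('cam',np.arctan2(d[1],d[0]),np.linalg.norm(d))
E
```

```text
peg [574.  183.5 105.5] 1.3 [573.5 183.2 105. ] [574.8 183.7 105. ]
piv [618.2 122.1  50.3] 0.7 [617.8 121.7  52. ] [617.4 123.1  52. ]
FL [738.8 155.4  19. ] 1.3 [738.3 154.9  19. ] [739.4 155.8  19. ]
NL [525.4 209.3  19.2] 0.8 [525.1 209.   19. ] [525.9 209.4  19. ]
NR [464.  -32.8  19.5] 0.3 [463.8 -32.9  19. ] [464.3 -33.   19. ]
cl [494.6  86.8 114.7] 2.4 [493.7  86.  114. ] [496.   87.1 114. ]
cr [471.7  -8.2 111.8] 0.5 [471.6  -8.2 114. ] [470.8  -6.4 114. ]
[-14.23756231 -14.22135483] 219.94471563075342 249.57163293788426
carr yaw -13.180185328621933 96.78217439822133
yaw -0.24835090282331557 -14.229458570039624 ctr screws [601.06538128  60.99412744  19.        ] from piv [601.8322862   58.64782863]
peg [-58.  113.7]
piv [-0. 65.]
FL [108.6 126.9]
NL [-111.3  126.9]
NR [-111.3 -122.7]
cl [-1.115e+02 -1.000e-01]
cr [-109.7  -96.8]
cam 2.44305620347625 75.78298086906163
```

The fixture origin is at about (601.5,60) with yaw -14.2°. The cam is at 2.44 rad and the carriage about 3 mm forward. The check values agree: peg z 105.5, radius 75.8, screw spacing 220 x 250. Next I shut the fingers and travel at height.

```bash
python3 -m jog '[[0,[33,-31,0],0],[0,[33,-31,0],0],[0,[33,-31,0],0],[0,[33,-31,0],0],[0,[33,-31,0],0],[0,[33,-31,0],0],[0,[33,-31,0],0],[0,[33,-31,0],0],[0,[33,-31,0],0],[0,[33,-31,0],0]]' 10
python3 -m jog '[[0,[32,-30.5,0],0],[0,[32,-30.5,0],0],[0,[32,-30.5,0],0],[0,[32,-30.5,0],0],[0,[32,-30.5,0],0],[0,[32,-30.5,0],0],[0,[33,-30.5,0],0]]'
python3 -m jog '[[0,[0,0,0],-10.5],[0,[0,0,0],-10.5],[0,[0,0,0],-10.5],[0,[0,0,0],-10.5],[0,[0,0,0],-10.5],[0,[0,0,0],-10.5],[0,[0,0,0],-10.5],[0,[0,0,0],-10.5],[0,[0,0,0],-10.5],[0,[0,0,0],-10.5]]'
python3 -m jog '[[0,[0,0,0],-10.5],[0,[0,0,0],-10.5],[0,[0,0,0],-10.5],[0,[0,0,0],-10.5],[0,[0,0,0],-10.5],[0,[0,0,0],-10.5],[0,[0,0,0],-10.5],[0,[0,0,0],-10.5],[0,[0,0,0],0],[0,[0,0,0],0]]'
cat >> geo.py <<'E'
YAW=np.radians(-14.23);O=np.array([601.4,59.8]);RF=np.array([[np.cos(YAW),-np.sin(YAW)],[np.sin(YAW),np.cos(YAW)]])
def st(s):
    x=s['tool_rot'][:,0];return dict(t=s['time'],world=np.round(s['position'],1),fix=(RF.T@(s['position'][:2]-O)).round(1),yawx=np.degrees(np.arctan2(x[1],x[0])).round(1),F=np.round(s['wrist_force'],1),g=s['gripper_width'],q6=s['q'][5])
E
python3 - <<'E'
from geo import *;from bench import *;import cv2
print(st(observe()))
d=get_image('wrist');cv2.imwrite('pics/w0.png',d['pixels'][...,::-1])
E
```

```text
time: 1.35
position: [436.8, -130.8, 222.4]
tool_rot: [[0.893, 0.451, -0.0], [0.451, -0.893, 0.0], [-0.0, -0.0, -1.0]]
wrist_force: [0.2, -0.5, -0.3]
gripper_width: 0.021
grip_force: 0.0
time: 2.22
position: [541.2, 161.1, 222.2]
tool_rot: [[0.892, 0.451, -0.001], [0.451, -0.892, -0.0], [-0.001, -0.0, -1.0]]
wrist_force: [0.7, 0.0, -0.6]
gripper_width: 0.004
grip_force: 0.0
time: 3.48
position: [540.7, 159.7, 222.1]
tool_rot: [[-0.671, 0.741, -0.001], [0.741, 0.671, -0.0], [0.001, -0.001, -1.0]]
wrist_force: [-0.2, 0.2, 0.2]
gripper_width: 0.001
grip_force: 0.0
time: 4.72
position: [541.0, 159.7, 222.3]
tool_rot: [[-0.813, -0.583, -0.001], [-0.583, 0.813, -0.0], [0.0, 0.0, -1.0]]
wrist_force: [0.2, 0.5, 0.8]
gripper_width: 0.005
grip_force: 0.0
{'t': 4.725, 'world': array([541. , 159.7, 222.3]), 'fix': array([-83.1,  82. ]), 'yawx': np.float64(-144.3), 'F': array([0.2, 0.5, 0.8]), 'g': 0.005455133061544558, 'q6': np.float64(-2.1041430879678855)}
```

View pics/w0.png

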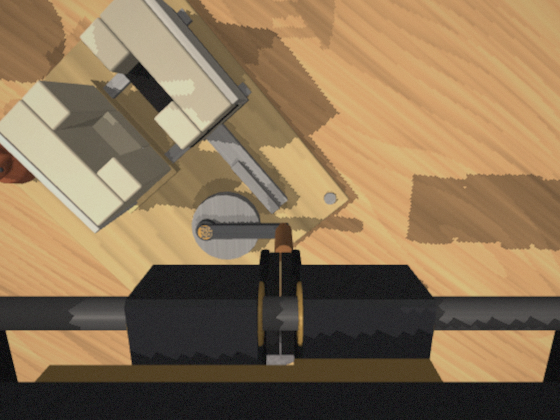

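The wrist view shows the peg at (283,235), in line with the shut fingers (281,…), so the approach is centred. I'll descend to z 66, then step up to the peg.

```bash
python3 -m jog '[[0,[0,0,40],0],[0,[0,0,40],0],[0,[0,0,40],0],[0,[0,0,36],0],[0,[0,0,0],0],[0,[-7,0,0],0],[0,[-7,0,0],0],[0,[-7,0,0],0],[0,[0,0,0],0]]'
python3 -m jog '[[0,[-6.6,1.4,0],5],[0,[-6.6,1.4,0],5],[0,[-6.6,1.4,0],5],[0,[-6.6,1.4,0],5],[0,[0,0,0],0]]'
python3 - <<'E'
from geo import *;from bench import *;import cv2
print(st(observe()))
d=get_image('top');a=d['pixels'][135:275,180:340,::-1];e=get_image('side');b=e['pixels'][175:315,180:340,::-1]
cv2.imwrite('pics/p1.png',np.hstack([cv2.resize(i,(400,350),interpolation=cv2.INTER_CUBIC) for i in(a,b)]))
E
```

```text
time: 5.9
position: [559.1, 172.4, 67.4]
tool_rot: [[-0.811, -0.585, 0.002], [-0.585, 0.811, 0.0], [-0.002, -0.001, -1.0]]
wrist_force: [0.5, 0.0, 0.4]
gripper_width: 0.006
grip_force: 0.0
time: 6.52
position: [576.0, 189.2, 66.3]
tool_rot: [[-0.962, -0.273, -0.006], [-0.273, 0.962, -0.001], [0.006, 0.001, -1.0]]
wrist_force: [-5.6, -1.7, 3.7]
gripper_width: 0.004
grip_force: 2.5
{'t': 6.525, 'world': array([576. , 189.2,  66.3]), 'fix': array([-56.5, 119.2]), 'yawx': np.float64(-164.2), 'F': array([-5.6, -1.7,  3.7]), 'g': 0.004238377287312744, 'q6': np.float64(-1.7136457810154437)}
```

View pics/p1.png

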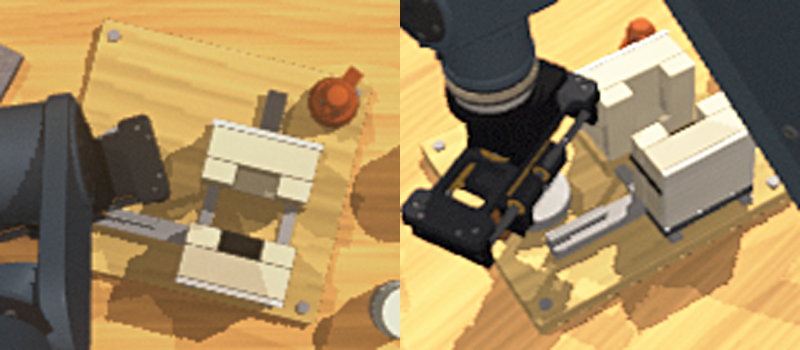

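The pictures show the gripper over the peg with the mould untouched and clear of the arm. The force of about 6 N against the push means the peg is moving. I'll continue around the arc.

```bash
python3 -m jog '[[0,[-6.6,1.4,0],5],[0,[-6.6,1.4,0],5],[0,[-6.6,1.4,0],5],[0,[-6.6,1.4,0],5],[0,[-6.6,1.4,0],5],[0,[-6.6,1.4,0],5],[0,[-6.6,1.4,0],5],[0,[-6.6,1.4,0],5]]'
python3 -m jog '[[0,[-6.6,1.4,0],5],[0,[-6.6,1.4,0],5],[0,[-6.6,1.3,0],5],[0,[-6.6,1.3,0],5],[0,[-6.6,1.3,0],5],[0,[-6.6,1.3,0],5],[0,[-6.6,1.3,0],5],[0,[-6.6,1.3,0],5]]'
python3 - <<'E'
from geo import *;from bench import *;import cv2
print(st(observe()))
d=get_image('wrist');cv2.imwrite('pics/w1.png',d['pixels'][...,::-1])
E
```

```text
time: 7.62
position: [627.9, 199.9, 66.3]
tool_rot: [[-0.911, 0.412, -0.006], [0.412, 0.911, 0.001], [0.006, -0.001, -1.0]]
wrist_force: [-5.5, 2.3, 3.1]
gripper_width: 0.005
grip_force: 3.0
time: 8.62
position: [674.5, 174.3, 66.2]
tool_rot: [[-0.433, 0.901, -0.003], [0.901, 0.433, 0.003], [0.005, -0.002, -1.0]]
wrist_force: [-3.8, 5.1, 1.0]
gripper_width: 0.002
grip_force: 2.5
{'t': 8.625, 'world': array([674.5, 174.3,  66.2]), 'fix': array([ 42.7, 129. ]), 'yawx': np.float64(115.7), 'F': array([-3.8,  5.1,  1. ]), 'g': 0.0015811217613932351, 'q6': np.float64(-0.3588887574748017)}
```

View pics/w1.png

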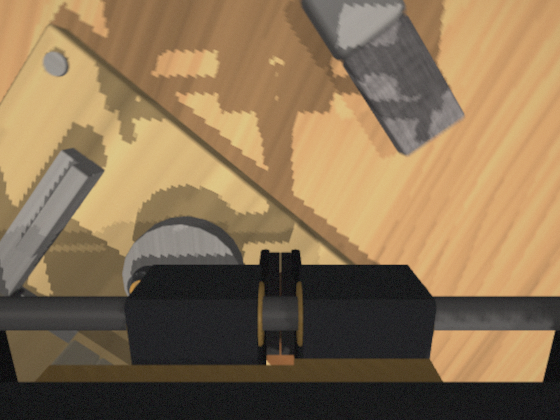

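In the wrist view the peg sits directly ahead of the shut fingers at (281,360), and the brush is well clear. Eight more rows should bring the cam to its low point.

```bash
python3 -m jog '[[0,[-6.6,1.4,0],5],[0,[-6.6,1.4,0],5],[0,[-6.6,1.4,0],5],[0,[-6.6,1.4,0],5],[0,[-6.6,1.4,0],5],[0,[-6.6,1.4,0],5],[0,[-6.6,1.4,0],5],[0,[-6.6,1.4,0],5],[0,[0,0,0],0],[0,[0,0,0],0]]'
python3 - <<'E'
from geo import *;from bench import *
print(st(observe()))
E
python3 -m jog '[[0,[15,0,0],0],[0,[15,0,0],0],[0,[0,0,-40],0],[0,[0,0,-50],0],[0,[0,0,-40],0],[0,[0,0,0],0]]'
python3 - <<'E'
from geo import *;from bench import *;import cv2
print(st(observe()))
d=get_image('top');e=get_image('side');np.savez('pics/top2.npz',**d);np.savez('pics/side2.npz',**e)
a=d['pixels'][135:275,180:340,::-1];b=e['pixels'][175:315,180:340,::-1]
cv2.imwrite('pics/p2.png',np.hstack([cv2.resize(i,(400,350),interpolation=cv2.INTER_CUBIC) for i in(a,b)]))
E
```

```text
time: 9.93
position: [693.9, 124.2, 66.2]
tool_rot: [[0.245, 0.97, -0.001], [0.97, -0.245, 0.002], [0.002, -0.002, -1.0]]
wrist_force: [-1.8, 5.4, -0.8]
gripper_width: 0.005
grip_force: 2.1
{'t': 9.925, 'world': array([693.9, 124.2,  66.2]), 'fix': array([73.8, 85.1]), 'yawx': np.float64(75.8), 'F': array([-1.8,  5.4, -0.8]), 'g': 0.004514294357550693, 'q6': np.float64(0.2634920140863873)}
time: 10.68
position: [705.6, 152.6, 202.1]
tool_rot: [[0.244, 0.97, 0.012], [0.97, -0.244, 0.0], [0.003, 0.011, -1.0]]
wrist_force: [-0.4, -0.6, 0.5]
gripper_width: 0.006
grip_force: 0.0
{'t': 10.675, 'world': array([705.6, 152.6, 202.1]), 'fix': array([ 78.2, 115.6]), 'yawx': np.float64(75.9), 'F': array([-0.4, -0.6,  0.5]), 'g': 0.006330008392488124, 'q6': np.float64(0.30567051342333856)}
```

View pics/p2.png

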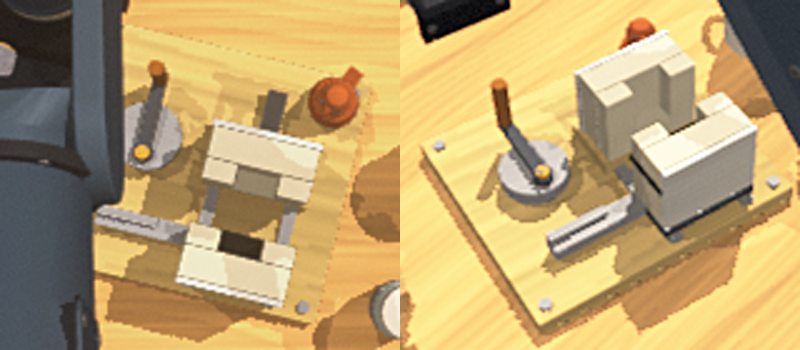

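The lever now points forward. The peg top is at (157,68) in the top half and (99,84) in the side half, with the pivot at (142,152) and (142,172).

```bash
python3 - <<'E'
from geo import *
t=np.load('pics/top2.npz');s=np.load('pics/side2.npz')
f=lambda u,o:((u[0]+.5)/2.5-.5+o[0],(u[1]+.5)/2.5-.5+o[1])
p,e=tri(t,f((157,68),(180,135)),s,f((99,84),(180,175)));q,e2=tri(t,f((142,152),(180,135)),s,f((142,172),(180,175)))
print(p,e,q,e2);d=RF.T@(p-q)[:2];print(np.arctan2(d[1],d[0]),np.linalg.norm(d))
T=O+RF@[-160,-50];c=np.array([705.6,152.6]);v=T-c
for y in[75.8]:
    x=np.array([np.cos(np.radians(y)),np.sin(np.radians(y))]);print(T,v,'tool',v@x,v@[x[1],-x[0]])
E
```

```text
[690.62564651 104.74539146 102.76036021] 1.2238688621237817 [617.55021491 123.80675456  49.1776939 ] 1.0437510895970143
-0.0067990654592034 75.52055525974652
[434.01856847  50.6645537 ] [-271.58143153 -101.9354463 ] tool -165.4417754246806 -238.27783805465057
```

The cam measures -0.007 rad, so it is at its low point. Next I go behind the carriage at height, descend to z 60, and push along tool +y.

```bash
python3 -m jog '[[0,[-20.7,-29.8,0],0],[0,[-20.7,-29.8,0],0],[0,[-20.7,-29.8,0],0],[0,[-20.7,-29.8,0],0],[0,[-20.7,-29.8,0],0],[0,[-20.7,-29.8,0],0],[0,[-20.7,-29.8,0],0],[0,[-20.7,-29.8,0],0],[0,[0,0,0],0],[0,[0,0,0],0]]'
python3 -m jog '[[0,[0,0,36],0],[0,[0,0,36],0],[0,[0,0,36],0],[0,[0,0,34],0],[0,[0,0,0],0],[0,[0,0,0],0]]'
python3 - <<'E'
from geo import *;from bench import *;import cv2
print(st(observe()))
d=get_image('side');a=d['pixels'][150:330,180:420,::-1]
cv2.imwrite('pics/p3.png',cv2.resize(a,None,fx=2,fy=2))
E
```

```text
time: 12.02
position: [430.9, 49.6, 196.0]
tool_rot: [[0.245, 0.969, 0.0], [0.969, -0.245, 0.0], [0.0, 0.0, -1.0]]
wrist_force: [-1.3, -0.8, 0.3]
gripper_width: 0.005
grip_force: 0.0
time: 12.78
position: [431.3, 49.7, 54.8]
tool_rot: [[0.245, 0.97, 0.001], [0.97, -0.245, -0.0], [0.0, 0.001, -1.0]]
wrist_force: [-0.5, -0.3, 0.5]
gripper_width: 0.008
grip_force: 0.0
{'t': 12.775, 'world': array([431.3,  49.7,  54.8]), 'fix': array([-162.4,  -51.6]), 'yawx': np.float64(75.8), 'F': array([-0.5, -0.3,  0.5]), 'g': 0.007619121665058289, 'q6': np.float64(0.10337865287696668)}
```

View pics/p3.png

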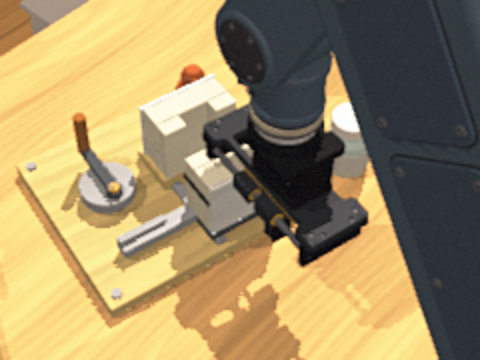

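The gripper stands behind the carriage with its body above the mould, and the cam is unchanged with the lever forward. I'll raise 3 mm and push.

```bash
python3 -m jog '[[0,[0,0,-3],0],[0,[0,10,0],0],[0,[0,10,0],0],[0,[0,8,0],0],[0,[0,5,0],0],[0,[0,5,0],0],[0,[0,5,0],0],[0,[0,5,0],0]]'
python3 -m jog '[[0,[0,5,0],0],[0,[0,5,0],0],[0,[0,5,0],0],[0,[0,5,0],0],[0,[0,4,0],0],[0,[0,3,0],0],[0,[0,0,0],0]]'
python3 -m jog '[[0,[0,1,0],0],[0,[0,1,0],0],[0,[0,1,0],0],[0,[0,0,0],0]]'
python3 - <<'E'
from geo import *;from bench import *
print(st(observe()))
E
```

```text
time: 13.82
position: [474.3, 38.3, 57.4]
tool_rot: [[0.245, 0.97, -0.005], [0.97, -0.245, 0.001], [-0.0, -0.005, -1.0]]
wrist_force: [-4.2, 0.8, 5.3]
gripper_width: 0.007
grip_force: 2.8
time: 14.7
position: [503.5, 31.0, 57.5]
tool_rot: [[0.245, 0.969, 0.001], [0.969, -0.245, -0.0], [0.0, 0.001, -1.0]]
wrist_force: [-2.4, 0.8, 1.7]
gripper_width: 0.007
grip_force: 1.6
time: 15.2
position: [503.3, 31.1, 57.4]
tool_rot: [[0.245, 0.97, -0.005], [0.97, -0.245, 0.001], [-0.0, -0.005, -1.0]]
wrist_force: [-8.6, 3.0, 5.3]
gripper_width: 0.004
grip_force: 4.4
{'t': 15.2, 'world': array([503.3,  31.1,  57.4]), 'fix': array([-88., -52.]), 'yawx': np.float64(75.8), 'F': array([-8.6,  3. ,  5.3]), 'g': 0.0037030802668215493, 'q6': np.float64(0.08692880735934772)}
```

The advance has stopped and the force is rising, so the halves have probably met. I'll press slightly more, back off, and look.

```bash
python3 -m jog '[[0,[0,1.5,0],0],[0,[0,1.5,0],0],[0,[0,0,0],0]]'
python3 -m jog '[[0,[0,-10,0],0],[0,[0,-20,0],0],[0,[0,-30,0],0],[0,[0,0,-50],0],[0,[0,0,-50],0],[0,[0,-20,-40],0],[0,[0,0,0],0],[0,[0,0,0],0]]'
python3 - <<'E'
from geo import *;from bench import *;import cv2
print(st(observe()))
d=get_image('top');e=get_image('side')
a=d['pixels'][135:275,180:340,::-1];b=e['pixels'][175:315,180:340,::-1]
cv2.imwrite('pics/p4.png',np.hstack([cv2.resize(i,(400,350),interpolation=cv2.INTER_CUBIC) for i in(a,b)]))
E
```

```text
time: 15.58
position: [503.0, 31.1, 57.5]
tool_rot: [[0.245, 0.97, -0.011], [0.97, -0.245, 0.002], [-0.001, -0.011, -1.0]]
wrist_force: [-12.2, 3.1, 10.8]
gripper_width: 0.002
grip_force: 7.4
time: 16.58
position: [432.3, 49.0, 197.6]
tool_rot: [[0.245, 0.969, 0.003], [0.969, -0.245, -0.001], [0.0, 0.003, -1.0]]
wrist_force: [0.7, 0.0, 1.1]
gripper_width: 0.005
grip_force: 0.0
{'t': 16.575, 'world': array([432.3,  49. , 197.6]), 'fix': array([-161.2,  -52. ]), 'yawx': np.float64(75.8), 'F': array([0.7, 0. , 1.1]), 'g': 0.005460991938814328, 'q6': np.float64(0.10297483946075577)}
```

View pics/p4.png

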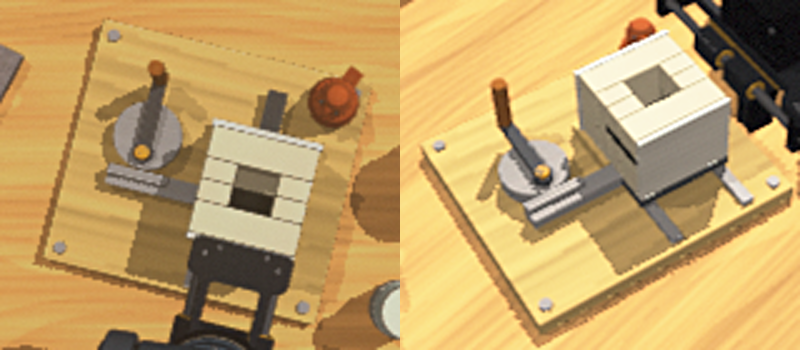

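The mould halves meet with no gap, as seen around (255,190) on the top and (655,120) on the side. The lever still points forward with the peg at (157,68), the bird and jar are where they were, and the robot is clear.

```bash
python3 -c "
from bench import *
print(close_job())"
```

```text
the job is handed in; nothing more can be done
None
```

The job is handed in: the cam was turned to its low point (measured -0.007 rad), then the carriage was pushed to its stop with the mould halves closed and no gap visible, with nothing pinched, no bystander seen to move, and the robot clear; no verdict was returned.

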